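# Raise the carry handle of the polish caddy

## Task

The polish caddy is about to be carried to the next client. Swing the carry handle of the caddy that holds the nail polish bottles up until it has snapped into its upright catch, and let go of it. Leave the handle of the other caddy, with the carton and jars, folded as it is.

Things in the scene. Friction and masses are not known exactly. Their poses are not given: they have to be found in the camera images.
- polish_caddy: grey open caddy fixed to the table, 100 (x) by 170 (y) by 60 mm high, holding six nail polish bottles (tops up to 106 mm above the table). Origin: centre of its underside, on the table; z up, y along its long side, handle folded to its -x side. The handle's hinge line runs parallel to y, 75 mm above the origin.
- polish_handle (a joint): hinge of its U-shaped carry handle. 0: folded level to the caddy's -x side, cross bar 75 mm above the table; grows (rad) as the bar swings up; 1.57: end stop, upright, bar 175 mm up. Starts at 0 to 0.7 and stays where left when low. A spring catch resists from 1.05 (up to 5 N at the bar), gives at 1.35 and then drives the handle to the stop and keeps it there; let go before that, it springs back.
- polish_handle_bar (a point): middle of that handle's cross bar, on its axis, 100 mm from the hinge line: dark rubber grip 90 mm long, 19 mm diameter, parallel to the caddy's y, held between two flat steel arms outside the caddy's ends. When folded it is 50 mm outside the caddy's wall. Grip or push here; nothing else within 35 mm.
- box_handle_bar (a point): middle of the cross bar of the handle of the other caddy, which is of the same make and stands to the left or right of the first, but holds a white carton, a purple and white buffer block and two low jars. To be left folded.

How it is judged:
By the outcome, as a careful person would: the job done as asked, in the order asked, and still so for the second after the job is handed in, with the robot touching nothing.
It also fails if it takes over 32 s, if anything falls off the work surface, if the arm or the gripper's body presses on something with over 40 N, if the wrist force passes 120 N, or if a joint passes its speed limit or range.

## Robot

A 6-joint arm with a two-finger parallel gripper is mounted at the origin on a cart in front of the work surface, level with it; the furniture and walls round the work are solid. World frame = base frame: x ahead of the robot, y to its left, z up, the work surface at z = 0. Lengths are in mm, angles in rad, forces in N, time in s.
With the tool pointing down it reaches from about 325 to 900 mm from the base axis. Payload 6.1 kg.
Tool frame: the origin (TCP) lies midway between the tips of the shut fingers; the grasp point (between the pads) lies 19 mm behind it; z points along the fingers, y is the line along which they close (so a half turn about z gives the same grasp; the last joint's range is limited). The gripper opens to 87 mm and grips with 3 to 60 N. Pads are 19 mm wide; open, the fingers measure 117 mm over their backs; the gripper's body (75 mm by 190 mm) begins 51 mm behind the grasp point.
Start: joints at [1.107, 0.22, 1.526, -0, 1.395, -0.126], TCP at [207.131, 589.672, 222.538] pointing down, gripper open.
Joint ranges: [-2.98, 2.98], [-0.91, 2.08], [0.09, 2.57], [-1.24, 4.39], [0.2, 2.65], [-2.68, 2.68]. Speed limits (rad/s): [2.57, 2.57, 3.01, 3.14, 3.14, 3.14].

## Interface

Orientations are given as a rotation vector (axis times angle).
In Python, from station import arm, read_camera gives the robot as it stands (arm), with the cameras as plain functions.
- The arm moves only by the tool jog_arm, called after ">>>" as name(argument=value, ...) on one line, values as JSON. Schema: {"type":"object","properties":{"rows":{"type":"array","items":{"type":"object","properties":{"pos":{"type":"array","items":{"type":"number"},"minItems":3,"maxItems":3},"r":{"type":"array","items":{"type":"number"},"minItems":3,"maxItems":3}},"additionalProperties":false},"minItems":1,"maxItems":10},"jaw":{"type":"number"},"only":{"type":"string"},"quiet":{"type":"boolean"},"lines":{"type":"string"}},"required":["rows"],"additionalProperties":false}. rows is a list of rows, 1 to 10 of them, each an object with the fields pos (a list: dx, dy, dz in shares of the most that a row can go, 1 being 50 mm), r (a list: a rotation vector rx, ry, rz in shares of pi/2 rad (1.0 is pi/2 rad)); a field left out counts as zero; each row shifts and turns the commanded pose from where the row before left it, along the tool's axes as they then stand; what a row does not reach is not made up. A row lasts 1/10 s, in which the tool goes at most 50 mm and 0.15 rad, less where a joint would pass 70% of its speed; a pose out of reach is approached as far as the arm can. jaw is the finger opening in mm, set as the call begins (left out keeps the last). The fingers move at their own pace and stop on an object; the grip force is fixed at half the most. Time passes only in rows, so rows that do not move let the fingers close. The tool returns the time, the measured TCP pose, the force, the opening and the grip force at its end. only (a regular expression) keeps the lines of the reply that match it, lines (a string "A,B") keeps lines A to B, and quiet returns only ok. Shift and turn numbers lie between -1 and 1, and a call with a number outside is refused. Input that does not fit is refused with a message, and nothing moves.
- arm.get_state(): the state, without advancing time (a new reading comes with each control period).
- read_camera(name): name is "scene" or "top" or "wrist"; returns a dict with "pixels" (420x560x3 uint8, red, green, blue), "depth" (420x560 float32, mm along the optical axis (not along the pixel's ray), 0 where there is no reading), "camera_matrix" (3x3 intrinsics, pixels), "extrinsics" (4x4, takes a point from world to camera coordinates); the wrist camera has in their place "hand_eye" (4x4, takes a point from camera to tool coordinates, whose origin is the TCP and whose axes are the flange's). Camera axes: x right, y down, z forward; pixel columns grow to the right and rows downward; lengths in mm; the calibration is good to about 2 mm. The wrist camera is an equidistant fisheye: a pixel r from the principal point sees the ray r / f radians off the axis. A picture is of the moment at which its call begins: read the wrist's pose just before it.
- arm.finish_job(): hands the job in; it is judged then, once.
The state is a dict: "t": time; "joint_pos": joint angles; "dq": joint speeds; "joint_torque": joint torques, N m; "position": TCP position; "tcp_rot": TCP orientation; "wrist_force": force on the tool from outside, world axes, zero at the start; "torque": the same for the moment, N m; "finger_gap": finger opening in mm; "gripper_force": force on a finger pad.
Only numpy, scipy, OpenCV 4.12 (cv2) and the standard library are available. Lean on these libraries where they do the work, as an engineer would, in place of code of your own. Each camera call takes 0.05 s, during which the arm holds its last target. There are 200 camera calls.

## Working session

There is one attempt and no reset: what is moved stays moved. The work goes in short steps, Python scripts to look and compute and a tool call to move; the robot and the scene stay as the last step left them, time stands still between calls to the robot, and variables do not carry over. Pictures are saved under pics/ and viewed, at most 10 in all, crops included, and the job is handed in when it is done.

```bash
ls; mkdir -p pics
```

Create h.py:
```python
import numpy as np, cv2
from station import arm, read_camera
def snap(n,f):
    s=arm.get_state(); c=read_camera(n); cv2.imwrite(f'pics/{f}.png',c['pixels'][:,:,::-1])
    np.savez(f'pics/{f}.npz',pos=s['position'],rot=s['tcp_rot'],**c); return s,c
def pt(f,u,v,d=None):
    c=np.load(f'pics/{f}.npz'); K=c['camera_matrix']; E=np.linalg.inv(c['extrinsics'])
    if d is None: d=np.median(c['depth'][v-1:v+2,u-1:u+2])
    p=np.array([(u-K[0,2])/K[0,0]*d,(v-K[1,2])/K[1,1]*d,d,1]); return (E@p)[:3]
```

Run:
```python
from h import *
s,c=snap('scene','s0'); print(s)
_,d=snap('top','t0')
for x in (c,d): print(x['camera_matrix'],x['extrinsics'])
```

```text
pics
station.py
{'t': 0.0, 'joint_pos': array([ 1.10689420e+00,  2.21261440e-01,  1.52760511e+00, -9.05555530e-06,
        1.39468673e+00, -1.26082209e-01]), 'dq': array([ 0.00125152,  0.00063299,  0.00109637,  0.00111535, -0.00147345,
       -0.00016129]), 'joint_torque': array([-2.71709968e-05, -4.94612002e+01, -3.87375391e+01,  6.98952377e-02,
        5.71914087e-02, -9.02115835e-05]), 'position': array([206.86189967, 589.11939084, 221.41855532]), 'tcp_rot': array([-5.28029508e-01, -3.09632894e+00,  2.95024467e-03]), 'wrist_force': array([-0.1092322 ,  0.10649202, -0.3567889 ]), 'torque': array([ 0.00222227, -0.02795435,  0.00723376]), 'gripper_force': 0.0, 'finger_gap': 87.22969434380569}
[[417.49018124   0.         276.01420754]
 [  0.         417.49018124 214.25121117]
 [  0.           0.           1.        ]] [[ 7.85245235e-01 -6.19036238e-01 -1.35667567e-02 -3.74850631e+02]
 [-3.47977039e-01 -4.23072459e-01 -8.36613217e-01  2.34542747e+02]
 [ 5.12154177e-01  6.61667462e-01 -5.47626030e-01  8.27723397e+02]
 [ 0.00000000e+00  0.00000000e+00  0.00000000e+00  1.00000000e+00]]
[[542.13793019   0.         274.8864432 ]
 [  0.         542.13793019 216.42091084]
 [  0.           0.           1.        ]] [[-1.02277889e-02 -9.99889236e-01 -1.08123957e-02  1.63285115e+01]
 [-9.86961302e-01  1.18313729e-02 -1.60522297e-01  4.73149910e+02]
 [ 1.60632442e-01  9.02962794e-03 -9.86972991e-01  1.43403322e+03]
 [ 0.00000000e+00  0.00000000e+00  0.00000000e+00  1.00000000e+00]]
```

View pics/s0.png

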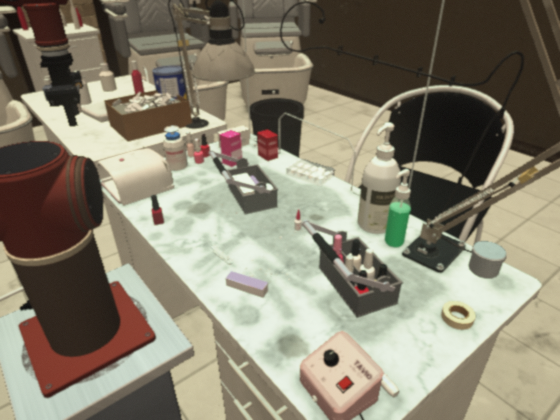

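View pics/t0.png

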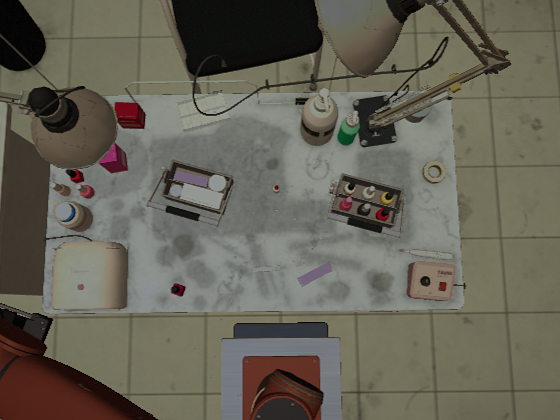

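The polish caddy is on the right: about (366,203) in the top view and (358,275) in the scene view. Its dark bar is near (363,224) in the top view. The carton caddy is on the left, at about (195,190). I'll enlarge both views of the polish caddy.

Run:
```python
from h import *
a=cv2.imread('pics/t0.png')[165:240,320:415]; b=cv2.imread('pics/s0.png')[215:315,290:410]
cv2.imwrite('pics/c0.png',np.vstack([cv2.resize(a,(380,300),interpolation=2),cv2.resize(b,(360,300),interpolation=2)[:,:] if 0 else cv2.resize(b[:, :120],(380,300),interpolation=2)]))
for u,v in [(363,224),(350,221),(376,227),(366,205)]: print(u,v,pt('t0',u,v))
```

```text
363 224 [ 435.30114712 -211.86225294  136.44170193]
350 221 [ 443.17810974 -179.23001574  137.52751833]
376 227 [ 427.23257839 -244.22057168  136.75968645]
366 205 [ 492.39691083 -228.7478263    89.89643204]
```

View pics/c0.png

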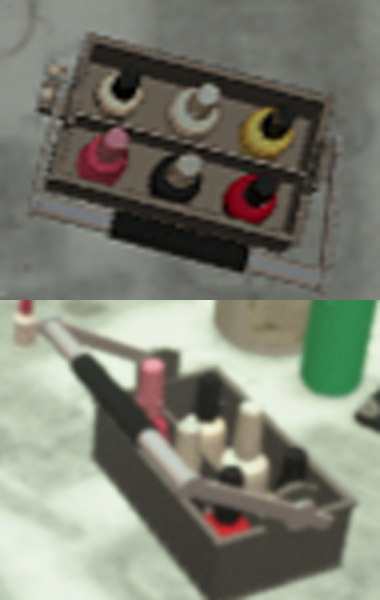

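The grip runs from about (348,221) to (382,229.5) in the top view and from (314.6,235.7) to (334.8,261) in the scene view. I'll triangulate it.

Add to h.py:
```python
def tri(a,pa,b,pb):
    P=[]
    for f in (a,b):
        c=np.load(f'pics/{f}.npz'); P.append(c['camera_matrix']@c['extrinsics'][:3])
    X=cv2.triangulatePoints(P[0],P[1],np.float64(pa),np.float64(pb))[:,0]; X=X[:3]/X[3]
    r=[(lambda q:q[:2]/q[2])(p@np.r_[X,1])-o for p,o in zip(P,(pa,pb))]
    return X,np.abs(r).max()
```

Run:
```python
from h import *
for a,b in [((348,221),(314.6,235.7)),((364.7,225.2),(324.7,247.7)),((381.8,229.5),(334.8,261))]: print(tri('t0',a,'s0',b))
for u,v in [(315,236),(325,248),(334,260)]: print(pt('s0',u,v))
# caddy rim corners (z~60) in top crop
def plane(u,v,z):
    c=np.load('pics/t0.npz');R=c['extrinsics'];K=c['camera_matrix'];r=R[:3,:3].T@np.linalg.solve(K,[u,v,1]);o=-R[:3,:3].T@R[:3,3];return o+r*(z-o[2])/r[2]
q=[plane(320+u/4,165+v/4,60) for u,v in [(88,33),(330,100),(294,248),(46,180)]]; print(np.round(q),np.mean(q,0))
e=q[0]-q[1]; print(np.linalg.norm(e),np.arctan2(-e[0],e[1]), np.linalg.norm(q[0]-q[3]))
e=q[3]-q[2]; print(np.linalg.norm(e),np.arctan2(-e[0],e[1]))
s=arm.get_state(); from scipy.spatial.transform import Rotation as R; print(R.from_rotvec(s['tcp_rot']).as_matrix().round(3))
```

```text
(array([ 444.13859205, -174.95506313,  130.85613522]), np.float64(0.11226123467014304))
(array([ 432.95702799, -216.91864726,  130.09984203]), np.float64(0.15232770102210225))
(array([ 420.87890355, -259.2710011 ,  129.63092597]), np.float64(0.850905805476998))
[ 438.05617128 -182.08881266  136.88591033]
[ 426.27592106 -223.81665548  136.69719906]
[ 415.94358754 -259.36459159  134.29417901]
[[ 586. -172.   60.]
 [ 538. -333.   60.]
 [ 437. -304.   60.]
 [ 485. -141.   60.]] [ 511.61811235 -237.58818003   60.        ]
168.19831843665762 -0.291398717379987 105.30238698098528
170.38960431766338 -0.2849349717628083
[[-0.943  0.331 -0.001]
 [ 0.331  0.943 -0.002]
 [ 0.    -0.002 -1.   ]]
```

The bar middle is at (433,-217,130). That puts the handle at about 0.59 rad, 81 mm from the caddy centre, which agrees with the sin and cos of that angle. The caddy yaw is about -0.28, and the tool's y axis is already almost parallel to the bar. I'll shut the fingers and push the bar from its -x side, following the arc.

The manual's scale: shifts go in shares of 50 mm and turns go in shares of pi/2 rad. Converting my numbers, -35 mm is -0.7, -33 mm is -0.66.

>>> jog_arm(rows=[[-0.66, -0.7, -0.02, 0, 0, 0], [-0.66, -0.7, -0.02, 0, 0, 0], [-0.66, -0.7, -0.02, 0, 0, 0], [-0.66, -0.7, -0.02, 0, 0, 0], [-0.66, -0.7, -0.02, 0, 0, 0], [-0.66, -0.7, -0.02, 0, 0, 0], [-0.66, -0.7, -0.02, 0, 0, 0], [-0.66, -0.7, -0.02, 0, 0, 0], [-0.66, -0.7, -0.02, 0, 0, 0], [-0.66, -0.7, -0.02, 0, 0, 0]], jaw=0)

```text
refused: rows[0]: [-0.66, -0.7, -0.02, 0, 0, 0] is not of type 'object' (schema: type "object"). Nothing was moved.
```

Nothing moved. I misread the format; it is a list of objects, one for each row. Resending.

>>> jog_arm(rows=[{"pos": [-0.66, -0.7, -0.02]}, {"pos": [-0.66, -0.7, -0.02]}, {"pos": [-0.66, -0.7, -0.02]}, {"pos": [-0.66, -0.7, -0.02]}, {"pos": [-0.66, -0.7, -0.02]}, {"pos": [-0.66, -0.7, -0.02]}, {"pos": [-0.66, -0.7, -0.02]}, {"pos": [-0.66, -0.7, -0.02]}, {"pos": [-0.66, -0.7, -0.02]}, {"pos": [-0.66, -0.7, -0.02]}], jaw=0)

```text
t: 1.1
position: [402.6, 148.3, 232.5]
tcp_rot: [0.528, 3.097, 0.0]
wrist_force: [0.2, 1.5, -0.8]
finger_gap: 14.9
gripper_force: 0.0
```

To row units: -42 mm is -0.84, -13 mm is -0.26, -0.06 rad / 1.5708 = -0.0382.

>>> jog_arm(rows=[{"pos": [-0.26, -0.84, 0]}, {"pos": [-0.26, -0.84, 0]}, {"pos": [-0.26, -0.84, 0]}, {"pos": [-0.26, -0.84, 0]}, {"pos": [-0.26, -0.84, 0]}, {"pos": [-0.26, -0.84, 0]}, {"pos": [-0.26, -0.84, 0]}, {"pos": [-0.26, -0.84, 0], "r": [0, 0, -0.0382]}, {}, {}], jaw=0)

```text
t: 2.1
position: [388.7, -201.8, 232.0]
tcp_rot: [-0.44, -3.109, -0.002]
wrist_force: [-1.4, 0.4, -0.8]
finger_gap: 0.4
gripper_force: 0.0
```

Run:
```python
from h import *
from scipy.spatial.transform import Rotation as R
s,c=snap('wrist','w0'); M=R.from_rotvec(s['tcp_rot']).as_matrix(); print(s['position'],M.round(3),c['camera_matrix'],c['hand_eye'].round(3))
# predicted pixel of the bar ends/middle
H=np.linalg.inv(c['hand_eye']);K=c['camera_matrix']
for X in [(444,-175,131),(433,-217,130),(421,-259,130)]:
    p=H[:3,:3]@(M.T@(np.array(X)-s['position']))+H[:3,3]; r=np.hypot(p[0],p[1]); t=np.arctan2(r,p[2]); print(K[0,2]+K[0,0]*t*p[0]/r,K[1,2]+K[0,0]*t*p[1]/r)
    # tool-axis offset to the bar
    print('tool',(M.T@(np.array(X)-s['position'])).round(1))
```

```text
[ 388.6929187  -201.83473042  232.00123643] [[-0.961  0.277 -0.001]
 [ 0.277  0.961  0.001]
 [ 0.001  0.001 -1.   ]] [[325.1922621    0.         281.34686653]
 [  0.         325.1922621  200.9867767 ]
 [  0.           0.           1.        ]] [[-1.00000e-03 -9.61000e-01 -2.78000e-01  7.64820e+01]
 [ 1.00000e+00 -1.00000e-03 -1.00000e-03 -7.00000e-03]
 [ 1.00000e-03 -2.78000e-01  9.61000e-01 -1.63063e+02]
 [ 0.00000e+00  0.00000e+00  0.00000e+00  1.00000e+00]]
327.57218290625286 250.1308866212221
tool [-45.8  41.  101. ]
279.1943497841732 251.1288363347411
tool [-46.9  -2.4 101.9]
230.83016665416463 250.88852467426898
tool [-47.  -46.1 101.9]
```

View pics/w0.png

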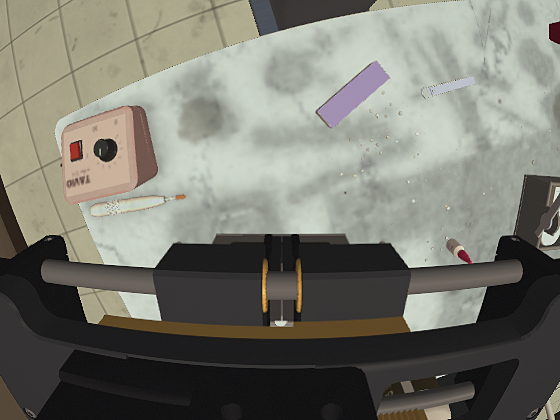

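The gripper hides the bar in this view; the table around the tool is clear. The projected bar lies 47 mm ahead along -x of the tool and 102 mm below, so I'll go down 120 mm and then approach.

To row units: 30 mm is 0.6, -8 mm is -0.16.

>>> jog_arm(rows=[{"pos": [0, 0, 0.6]}, {"pos": [0, 0, 0.6]}, {"pos": [0, 0, 0.6]}, {"pos": [0, 0, 0.6]}, {}, {"pos": [-0.16, -0.02, 0]}, {"pos": [-0.16, -0.02, 0]}, {"pos": [-0.12, 0, 0]}, {}])

```text
t: 3.05
position: [411.7, -210.3, 114.1]
tcp_rot: [0.434, 3.109, -0.002]
wrist_force: [0.5, 0.0, -0.1]
finger_gap: 0.3
gripper_force: 0.0
```

Run:
```python
from h import *
snap('scene','s1'); a=cv2.imread('pics/s1.png')[150:320,230:420]
cv2.imwrite('pics/c1.png',cv2.resize(a,(665,595),interpolation=2))
```

```text
(no output)
```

View pics/c1.png

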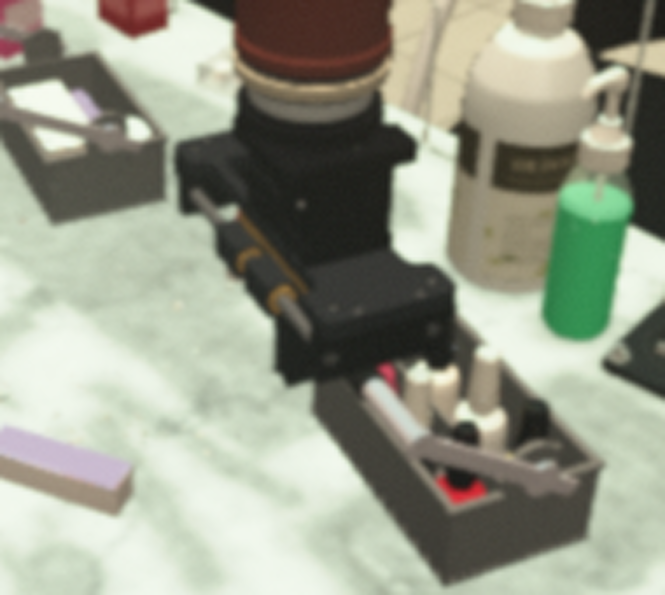

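The gripper stands just in front of the bar with its body clear above it, touching nothing. The grip is hidden behind the gripper at about (330,330) in the crop. Now I'll push along the arc.

To row units: -8 mm is -0.16, -7 mm is -0.14.

>>> jog_arm(rows=[{"pos": [-0.14, 0, -0.16]}, {"pos": [-0.14, 0, -0.14]}, {"pos": [-0.12, 0, -0.12]}, {"pos": [-0.12, 0, -0.1]}, {"pos": [-0.1, 0, -0.08]}, {"pos": [-0.1, 0, -0.06]}, {}])

```text
t: 3.8
position: [445.7, -219.8, 146.6]
tcp_rot: [0.435, 3.109, -0.001]
wrist_force: [-0.1, -0.6, 0.1]
finger_gap: 0.5
gripper_force: 0.0
```

Run:
```python
from h import *
snap('scene','s2'); snap('top','t2')
a=cv2.imread('pics/s2.png')[200:320,250:410]; b=cv2.imread('pics/t2.png')[150:240,310:430]
cv2.imwrite('pics/c2.png',np.vstack([cv2.resize(a,(400,300),interpolation=2),cv2.resize(b,(400,300),interpolation=2)]))
```

```text
(no output)
```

View pics/c2.png

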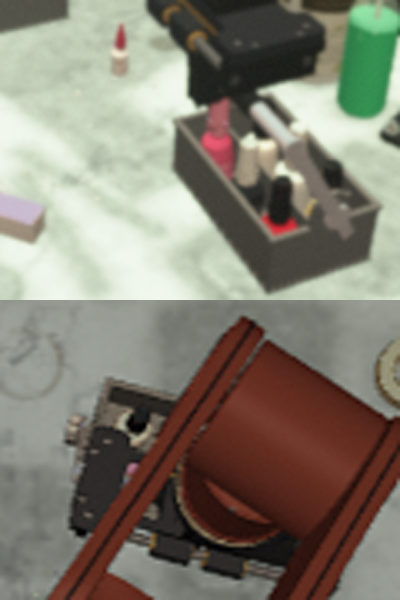

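The handle has risen with the push; its arm is clearly steeper in the scene crop. I'll continue through the catch.

To row units: -7 mm is -0.14, -3 mm is -0.06.

>>> jog_arm(rows=[{"pos": [-0.14, 0, -0.06]}, {"pos": [-0.14, 0, -0.06]}, {"pos": [-0.14, 0, -0.04]}, {"pos": [-0.14, 0, -0.04]}, {"pos": [-0.14, 0, -0.02]}, {}])

```text
t: 4.5
position: [479.6, -229.3, 156.8]
tcp_rot: [0.434, 3.11, -0.001]
wrist_force: [-0.3, -0.1, -0.0]
finger_gap: 0.4
gripper_force: 0.0
```

>>> jog_arm(rows=[{"pos": [-0.1, 0, 0]}, {"pos": [-0.1, 0, 0]}, {}])

```text
t: 4.8
position: [488.3, -231.7, 156.5]
tcp_rot: [0.435, 3.111, -0.0]
wrist_force: [0.9, -0.5, -0.7]
finger_gap: 0.3
gripper_force: 0.0
```

The wrist force is near zero at a place past the catch, so the handle has probably snapped. I'll back off, rise and look.

To row units: 45 mm is 0.9, 40 mm is 0.8.

>>> jog_arm(rows=[{"pos": [0.2, 0, 0]}, {"pos": [0.5, 0, 0]}, {"pos": [0.7, 0, 0]}, {"pos": [0.7, 0, 0]}, {"pos": [0.2, 0.8, -0.2]}, {"pos": [0, 0.9, -0.2]}, {"pos": [0, 0.9, -0.2]}, {"pos": [0, 0.9, -0.2]}, {"pos": [0, 0.4, 0]}, {}])

```text
t: 5.8
position: [430.5, -10.3, 196.8]
tcp_rot: [0.429, 3.111, 0.001]
wrist_force: [-0.4, -0.1, -0.1]
finger_gap: 0.4
gripper_force: 0.0
```

Run:
```python
from h import *
snap('scene','s3'); snap('top','t3')
a=cv2.imread('pics/s3.png')[180:320,260:420]; b=cv2.imread('pics/t3.png')[150:240,310:430]
cv2.imwrite('pics/c3.png',np.vstack([cv2.resize(a,(400,300),interpolation=2),cv2.resize(b,(400,300),interpolation=2)]))
```

```text
(no output)
```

View pics/c3.png

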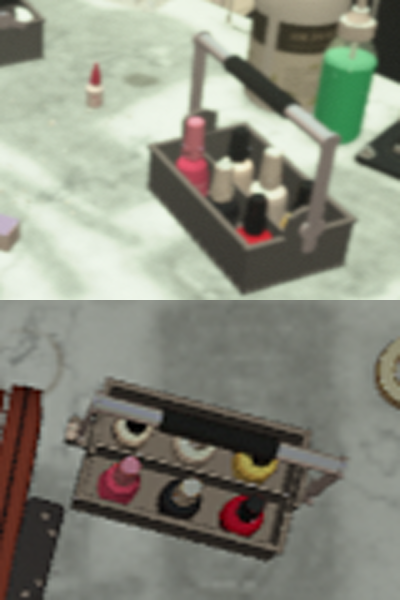

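The handle stands upright with the gripper away from it. I'll check the bar height and that the other handle hasn't moved, then hand in.

Run:
```python
from h import *
X,r=tri('t3',(376.6,189.6),'s3',(366,219.7)); print(X,r)
a,b=[cv2.imread(f'pics/s{i}.png')[150:215,205:285].astype(int) for i in (0,3)]; print('other caddy change',np.abs(a-b).mean())
if X[2]>168: print(arm.finish_job())
```

```text
[ 515.9555307  -243.18965127  175.30986795] 0.7611029138945469
other caddy change 21.61179487179487
the job is handed in; nothing more can be done
None
```

The polish caddy's handle is upright in its catch and released: the bar measured 175 mm high after I backed off, and the job is handed in. My image comparison of the other caddy showed a change (probably the arm in view), so it doesn't confirm that its handle is unmoved, but the planned path passed above it and the wrist force stayed under 2 N at every reading.

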